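Close the sphere mould and lock its cam

TASK

Join the two chocolate half-shells: on the mould stand, push the sliding mould half along its rods up to the fixed half, then swing the cam lever a quarter turn, anticlockwise seen from above, until it is at its stop, so that its hook catches the keeper pin and draws the two halves tight together. Leave it locked, and do not shove the other things on the bench about.

Things in the scene. Friction and masses are not known exactly. Their poses are not given: they have to be found in the camera images.
- mould_stand: Aluminium mould stand fixed to the bench. Origin on the bench under the plane where the halves meet; z up; y along its two guide rods, from the fixed half (y < 0) to the sliding half (y > 0, opens towards +y). Base plate 160 mm in x, y from -140 to +230 mm. Each half: pale clear mould plate with an 80 mm half-sphere in a frame 142 mm wide, 128 mm high, its top plate 70 mm wide, top at 138 mm.
- carriage (a joint): Opening of the sliding half in m: 0 = halves touching, 0.095 = fully open. Friction 3 N plus 30 N per m/s. Two sprung dowels on the fixed frame meet it at 0.007; pressing on takes about 9 N there, up to 19 N at 0, and let go it springs back to 0.007 to 0.010. Only the cam keeps it shut. The hook can catch the pin at 0.012 or less.
- carriage_grip (a point): Point in the black grip plate standing at the rear of the sliding half: plate 84 mm wide (stand x), 14 mm thick (stand y), from 138 to 194 mm above the bench. The point is on its middle plane, 182 mm above the bench, at stand x 0, y 95 mm plus the opening, and moves with the carriage. Pinch it from above across the 14 mm, or push its +y face.
- keeper_pin (a point): Top of the upright steel keeper pin on the sliding half's top plate, 10 mm thick, 138 to 152 mm above the bench, at stand x 0, y 20 mm plus the opening. The cam's hook goes round its far (+y) side.
- cam_lever (a joint): Angle of the cam lever in rad, growing anticlockwise seen from above: 0 = fully open, lever pointing to stand -x; 1.65 = at its stop, lever pointing to stand -y, in line with the rods. Starts at 0 to 0.25, where the hook leaves the pin's way free. It meets the pin at 0.5 to 1.0, draws it in until 1.45, holds from there to 1.65. Stays where left. Takes 0.1 to 0.7 N m, up to 8 N at the grip.
- cam_axis (a point): The lever's vertical axis on the fixed half's top plate: stand x 0, y -30 mm, 138 mm above the bench. Lever, hub and hook are dark steel; the hook lies 140 to 150 mm above the bench, on the side away from the lever, and reaches 80 mm from the axis; the hub's top is 171 mm above the bench. A small stop pin on the plate halts the lever.
- lever_grip (a point): Point on the centre line of the upright round black grip at the lever's free end, 90 mm from the lever's axis, 191 mm above the bench. The grip is about 20 mm thick, from 163 to 210 mm above the bench; the flat steel lever below it is 18 mm wide, its top at 163 mm. The grip is fixed to the lever: fingers pinching it slip round it as it turns.
- bar_mould: Bystander: pale clear plastic bar mould with three bays lying beyond the stand, 135 by 275 by 24 mm, origin at the centre of its underside.
- scraper: Bystander: steel scraper with a dark wooden grip lying on the robot's side of the stand, about 135 by 120 by 25 mm, origin under it near the grip.
- spatula: Bystander: red spatula lying on the bench, 255 mm long, up to 52 mm wide, 18 mm high, origin near its middle, its blade to its +x.
- bowl: Bystander: steel mixing bowl, 230 mm across, 90 mm high, origin at the centre of its underside.
- thermometer: Bystander: orange and black pistol-shaped thermometer lying on its side, about 140 by 145 by 44 mm, origin under its barrel.
- cocoa_butter: Bystander: amber glass jar with a white cap, 68 mm across, 85 mm high, origin at the centre of its underside.
- scale: Bystander: flat grey bench scale with a steel plate, 200 by 170 by 40 mm, origin at the centre of its underside.

How it is judged:
By the outcome, as a careful person would: the job done as asked, in the order asked, and still so for the second after the job is handed in, with the robot touching nothing.
It also fails if it takes over 51 s, if anything falls off the work surface, if the arm or the gripper's body presses on something with over 40 N, if the wrist force passes 120 N, or if a joint passes its speed limit or range.

ROBOT

A 7-joint arm with a two-finger parallel gripper is mounted at the origin on the work surface. World frame = base frame: x ahead of the robot, y to its left, z up, the work surface at z = 0. Lengths are in m, angles in rad, forces in N, time in s.
With the tool pointing down it reaches from about 0.4 to 0.85 m from the base axis. Payload 10.4 kg.
Tool frame: the origin (TCP) lies on the centre line of the jaws, within the pads' length; the fingertips stand 8 mm ahead of it and the grasp point (between the pads) lies 11 mm behind it (r.finger_overhang is the distance from the TCP to the fingertips, in m); z points along the fingers, y is the line along which they close (so a half turn about z gives the same grasp; the last joint's range is limited). The gripper opens to 87 mm and grips with 3 to 60 N. Pads are 19 mm wide; open, the fingers measure 117 mm over their backs; the gripper's body (75 mm by 190 mm) begins 51 mm behind the grasp point.
Start: joints at [-1.335, 0.332, -0.065, 1.46, 0.022, 1.35, -0.088], TCP at [0.16, 0.604, 0.231] pointing down, gripper open.
Joint ranges: [-2.6, 2.6], [-0.5, 2.12], [-1.47, 1.34], [0.16, 2.42], [-1.27, 4.41], [0.06, 2.06], [-2.6, 2.6]. Speed limits (rad/s): [2.22, 2.22, 2.79, 2.79, 3.14, 3.14, 3.14].

INTERFACE

Orientations are given as a unit quaternion [x, y, z, w].
In Python, from bench import r, vision gives the robot as it stands.
- The arm moves only by the tool drive_tool, never from a script. Its argument "series" is a list of rows, each a list of 2 entries, a list of its own where there are three numbers: the shift along the world's x, y, z in cm, then the turn about the world's z in degrees. A call has exactly 10 rows; each row shifts and turns the commanded pose from where the row before left it; what a row does not reach is not made up. A row lasts 1/8 s, in which the tool goes at most 62.5 mm and 10.7 degrees, less where a joint would pass 70% of its speed; a pose out of reach is approached as far as the arm can. A call with a gripper value outside its range is refused whole. "hand" is the closure, from 0 (fully open) to 1 (shut), set as the call begins (left out, the last holds). The fingers move at their own pace and stop on an object; "newtons" is the grip in N (left out, the last holds). Time passes only in rows, so rows that do not move let the fingers close, or fill a call up. It gives the time, the measured TCP pose, the force, the opening and the grip force at its end, in the units of the state.
- r.read_state(): the state, without advancing time (a new reading comes with each control period).
- vision.camera(name): name is "side" or "top" or "wrist"; returns a dict with "color" (480x640x3 uint8, red, green, blue), "intrinsics" (3x3 intrinsics, pixels), "R" (3x3) and "t" (3): a world point X has camera coordinates R X + t; the wrist camera has in their place "mount" (4x4, takes a point from camera to tool coordinates, whose origin is the TCP and whose axes are the flange's). Camera axes: x right, y down, z forward; pixel columns grow to the right and rows downward; lengths in m; the calibration is good to about 2 mm. The wrist camera is an equidistant fisheye: a pixel r from the principal point sees the ray r / f radians off the axis. A picture is of the moment at which its call begins: read the wrist's pose just before it. There is no depth.
- r.close_job(): hands the job in; it is judged then, once.
The state is a dict: "time": time; "joint_positions": joint angles; "joint_vel": joint speeds; "joint_torque": joint torques, N m; "ee_pos": TCP position; "eef_rot": TCP orientation; "ft_force": force on the tool from outside, world axes, zero at the start; "torque": the same for the moment, N m; "width": finger opening in m; "grip_force": force on a finger pad.
Only numpy, scipy, OpenCV 4.12 (cv2) and the standard library are available. Lean on these libraries where they do the work, as an engineer would, in place of code of your own. Each camera call takes 0.05 s, during which the arm holds its last target. There are 200 camera calls.

## Working session

There is one attempt and no reset: what is moved stays moved. The work goes in short steps, Python scripts to look and compute and a tool call to move; the robot and the scene stay as the last step left them, time stands still between calls to the robot, and variables do not carry over. Pictures are saved under pics/ and viewed, at most 10 in all, crops included, and the job is handed in when it is done.

Besides the shell and the picture viewer there is one more tool, called after "Request:" as a command line: name --argument value ..., lists and objects as JSON in quotes. drive_tool: Moves the arm, as the interface text tells. Its arguments: {"type":"object","properties":{"series":{"type":"array"},"hand":{"type":"number"},"newtons":{"type":"number"}},"required":["series"]}

```bash
mkdir -p pics
python3 - <<'E'
from bench import r, vision
import cv2,json
s=r.read_state(); print(s['time'],s['ee_pos'],s['eef_rot'],s['width'],r.finger_overhang)
for n in ('top','side'):
    c=vision.camera(n); cv2.imwrite(f'pics/{n}0.png',c['color'][:,:,::-1]); print(n,c['intrinsics'].tolist(),c['R'].tolist(),c['t'].tolist())
E
```

```text
0.0 [0.15987722 0.60382443 0.22976414] [ 1.29034948e-01  9.91639796e-01 -7.01748420e-04 -6.42303967e-05] 0.08695577904155827 0.008
top [[573.3622022689779, 0.0, 322.73057378268805], [0.0, 573.3622022689779, 246.40299745064152], [0.0, 0.0, 1.0]] [[-0.01021960189270661, -0.9999326480419994, 0.005500828743894569], [-0.9960628210513605, 0.009695294093016801, -0.0881184304879276], [0.0880591633866709, -0.0063797062757607855, -0.9960948163159342]] [-0.020256678677974666, 0.5764976673007028, 1.5402905452872413]
side [[499.3515081124568, 0.0, 325.64199330786334], [0.0, 499.3515081124568, 238.1942730000235], [0.0, 0.0, 1.0]] [[0.6912680329901695, -0.7225617345605286, 0.007283290106955395], [-0.533272295010165, -0.516926375756135, -0.6696325719543657], [0.4876157974681433, 0.4590116140104815, -0.7426568334452992]] [-0.4189950648025917, 0.3719669431630479, 1.2516986420036673]
```

View pics/top0.png

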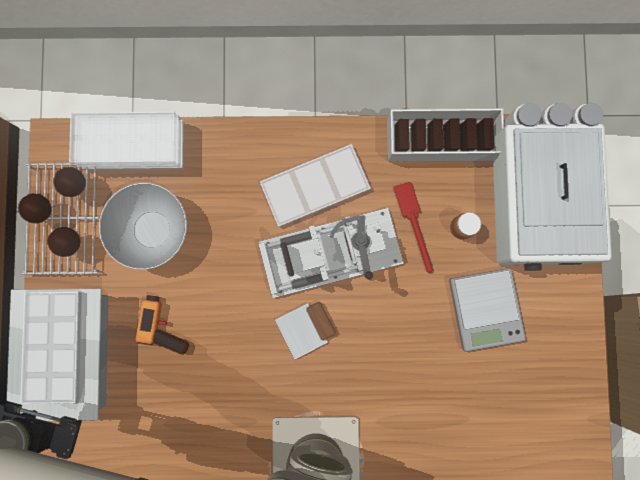

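View pics/side0.png

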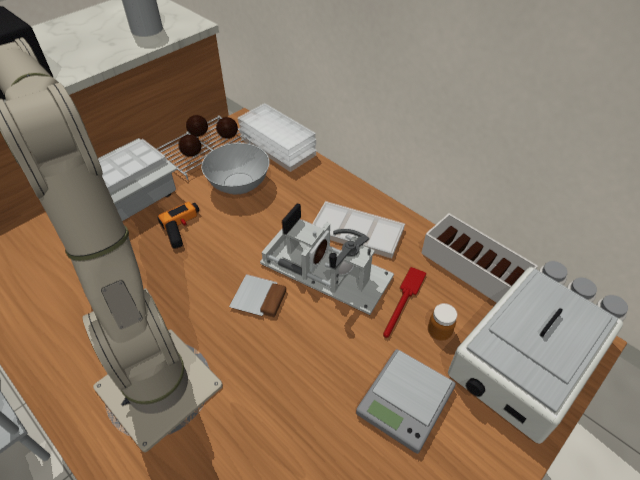

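The top view shows the stand centred near (333,252), rods running right to left (stand +y to image left, yawed about 14°). The black grip plate is at about (287,262), the hub at (361,240) and the lever grip at about (368,275). The side view shows the grip plate at (291,219), the hub at about (350,245) and the lever grip at (333,260). Next I'll enlarge crops to pick points.

Run:
```python
import cv2,numpy as np
a=cv2.imread('pics/top0.png')[200:305,250:415]; b=cv2.imread('pics/side0.png')[195:315,255:400]
a=cv2.resize(a,None,fx=4.8,fy=4.8,interpolation=cv2.INTER_CUBIC);cv2.imwrite('pics/tc.png',a)
b=cv2.resize(b,None,fx=4.8,fy=4.8,interpolation=cv2.INTER_CUBIC);cv2.imwrite('pics/sc.png',b)
```

```text
(no output)
```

View pics/tc.png

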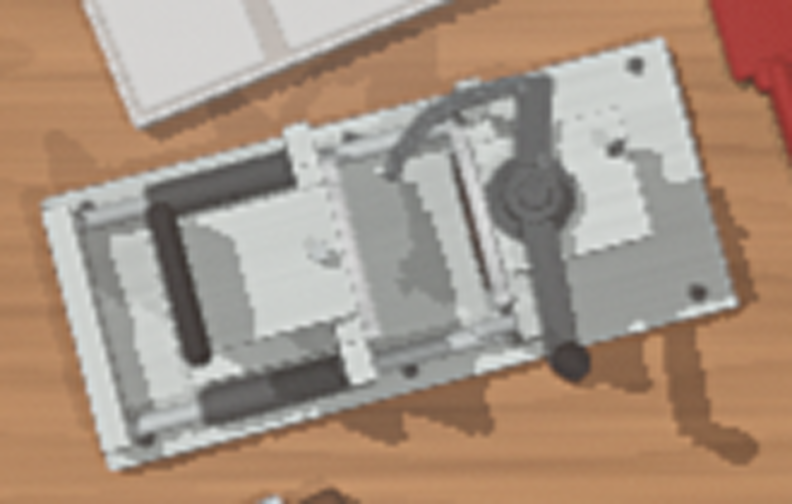

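View pics/sc.png

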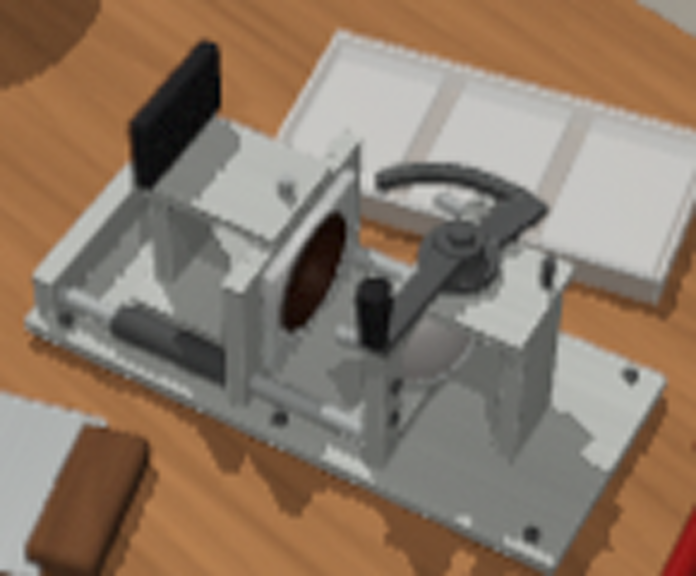

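The top crop shows hub top (535,192), lever grip top (571,362), grip plate top edge (160,210) to (198,358), and base corners (42,207), (662,40), (737,300), (110,468). Grip plate and lever are both clear of anything nearby. Now I'll cast rays from these.

```bash
cat > h.py <<'E'
import numpy as np
def cast(c,u,v,z):
    K,R,t=(np.array(c[k]) for k in('intrinsics','R','t')); o=-R.T@t
    d=R.T@np.linalg.solve(K,[u,v,1]); return o+d*(z-o[2])/d[2]
def proj(c,X):
    K,R,t=(np.array(c[k]) for k in('intrinsics','R','t')); p=K@(R@X+t); return p[:2]/p[2]
E
python3 - <<'E'
from bench import vision
import numpy as np
from h import *
np.set_printoptions(precision=4,suppress=True)
c=vision.camera('top'); f=lambda x,y,z:cast(c,250+(x+.5)/4.8-.5,200+(y+.5)/4.8-.5,z)
hub=f(535,192,.171); g=f(571,362,.21); p1=f(160,210,.194); p2=f(198,358,.194)
B=[f(*q,.012) for q in((42,207),(662,40),(737,300),(110,468))]
print('hub',hub,'grip',g,'plate',p1,p2,(p1+p2)/2); print(np.array(B))
for a,b in((B[1],B[0]),(B[2],B[3])): d=b-a; print('y dir yaw',np.degrees(np.arctan2(-d[0],d[1])),np.linalg.norm(d))
for a,b in((B[3],B[0]),(B[2],B[1]),(p2,p1)): d=b-a; print('x dir yaw',np.degrees(np.arctan2(d[1],d[0])),np.linalg.norm(d))
m=(p1+p2)/2-hub; print('hub->plate yaw',np.degrees(np.arctan2(-m[0],m[1])),np.hypot(*m[:2])-.125)
l=g-hub; print('lever dir',np.degrees(np.arctan2(l[1],l[0])),np.hypot(*l[:2]))
s=vision.camera('side')
for X in (g,p1,p2,hub): q=proj(s,X); print('side crop',(q-[255,195]+.5)*4.8-.5)
E
```

```text
hub [ 0.5794 -0.1203  0.171 ] grip [ 0.49  -0.134  0.21 ] plate [0.5698 0.0719 0.194 ] [0.4945 0.0531 0.194 ] [0.5321 0.0625 0.194 ]
[[ 0.5893  0.1511  0.012 ]
 [ 0.6828 -0.2068  0.012 ]
 [ 0.532  -0.2468  0.012 ]
 [ 0.4398  0.1125  0.012 ]]
y dir yaw 14.629310704804102 0.36993710531869184
y dir yaw 14.39451202348156 0.37092010066527553
x dir yaw 14.47833060232061 0.15449756001394407
x dir yaw 14.839652172062236 0.15601810502472574
x dir yaw 14.079446028139433 0.07760825558333068
hub->plate yaw 14.499633259024195 0.06380160856375405
lever dir -171.26252599763907 0.09046572558441095
side crop [375.0537 283.2874]
side crop [213.0774  41.999 ]
side crop [141.8287 123.5829]
side crop [464.5378 228.1383]
```

Request:
drive_tool --series '[[[2.7,-3.9,0.2],2.2],[[2.7,-3.9,0.2],2.2],[[2.7,-3.9,0.2],2.2],[[2.7,-3.9,0.2],2.2],[[2.7,-3.9,0.2],2.2],[[2.7,-3.9,0.2],2.2],[[2.7,-3.9,0.2],2.2],[[2.7,-3.9,0.2],2.2],[[2.7,-3.9,0.2],2.2],[[2.7,-3.9,0.2],2.2]]' --hand 0

```text
time: 1.45
ee_pos: [0.4306, 0.2128, 0.2507]
eef_rot: [-0.063, 0.998, 0.0, 0.0]
ft_force: [0.3, 0.4, 0.4]
width: 0.087
grip_force: 0.0
```

Request:
drive_tool --series '[[[2.5,-3.8,0],1.8],[[2.5,-3.7,0],1.8],[[2.5,-3.7,0],1.8],[[2.6,-3.8,0],1.9],[[0,0,0],0],[[0,0,0],0],[[0,0,0],0],[[0,0,0],0],[[0,0,0],0],[[0,0,0],0]]'

```text
time: 2.7
ee_pos: [0.5309, 0.0644, 0.2506]
eef_rot: [-0.126, 0.992, 0.0, 0.0]
ft_force: [-0.4, -1.0, -0.4]
width: 0.0873
grip_force: 0.0
```

Run:
```python
from bench import r, vision
import cv2,numpy as np
s=r.read_state(); print(s['time'],s['ee_pos'],s['eef_rot'],s['joint_positions'])
c=vision.camera('wrist'); cv2.imwrite('pics/w1.png',c['color'][:,:,::-1]); print(c['intrinsics'],c['mount'])
```

```text
2.7 [0.53087569 0.06437542 0.25063345] [-1.26077077e-01  9.92020444e-01  9.52385751e-05  2.25899909e-05] [-0.62697347  0.11735109  0.4606979   1.69319625 -0.05364512  1.3434478
  1.66670474]
[[371.64829954   0.         320.16098745]
 [  0.         371.64829954 235.53027266]
 [  0.           0.           1.        ]] [[ 2.63147793e-04 -9.51876547e-01 -3.06481598e-01  8.57890855e-02]
 [ 9.99999736e-01  4.58025067e-04 -5.63934659e-04 -4.78900042e-04]
 [ 6.77172431e-04 -3.06481369e-01  9.51876416e-01 -1.54983096e-01]
 [ 0.00000000e+00  0.00000000e+00  0.00000000e+00  1.00000000e+00]]
```

View pics/w1.png

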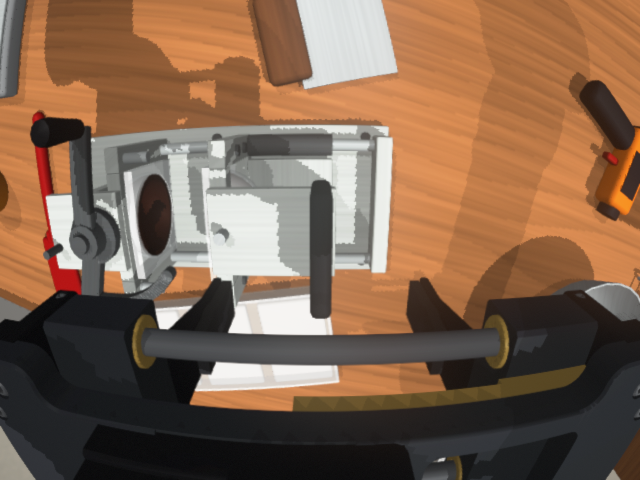

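The wrist view shows the grip plate (320,250) centred between the open fingers (225 and 425). I can lower straight down over it.

Request:
drive_tool --series '[[[0,0,-2.0],0],[[0,0,-2.0],0],[[0,0,-2.0],0],[[0,0,-1.0],0],[[0,0,-1.0],0],[[0,0,0],0],[[0,0,0],0],[[0,0,0],0],[[0,0,0],0],[[0,0,0],0]]'

```text
time: 4.0
ee_pos: [0.531, 0.0642, 0.1707]
eef_rot: [-0.126, 0.992, 0.0, 0.0]
ft_force: [-0.5, 0.0, 0.3]
width: 0.0874
grip_force: 0.0
```

Request:
drive_tool --series '[[[0,0,0],0],[[0,0,0],0],[[0,0,0],0],[[0,0,0],0],[[0,0,0],0],[[0,0,0],0],[[0,0,0],0],[[0,0,0],0],[[0,0,0],0],[[0,0,0],0]]' --hand 1 --newtons 45

```text
time: 5.25
ee_pos: [0.5309, 0.0643, 0.1705]
eef_rot: [-0.126, 0.992, 0.0, -0.0]
ft_force: [-0.5, 1.5, 0.4]
width: 0.0138
grip_force: 45.0
```

Request:
drive_tool --series '[[[0.25,-0.97,0],0],[[0.25,-0.97,0],0],[[0.25,-0.97,0],0],[[0.25,-0.97,0],0],[[0.25,-0.97,0],0],[[0.13,-0.5,0],0],[[0.0,0,0],0],[[0,0,0],0],[[0,0,0],0],[[0,0,0],0]]'

```text
time: 6.5
ee_pos: [0.5446, 0.0102, 0.1706]
eef_rot: [-0.126, 0.992, -0.0, -0.0]
ft_force: [-2.9, -4.6, 1.8]
width: 0.0137
grip_force: 45.0
```

Request:
drive_tool --series '[[[0.05,-0.19,0],0],[[0.05,-0.19,0],0],[[0.05,-0.19,0],0],[[0.03,-0.1,0],0],[[0.03,-0.1,0],0],[[0,0,0],0],[[0,0,0],0],[[0,0,0],0],[[0,0,0],0],[[0,0,0],0]]'

```text
time: 7.75
ee_pos: [0.5456, 0.0064, 0.1706]
eef_rot: [-0.127, 0.992, 0.002, -0.001]
ft_force: [-10.7, 8.1, 7.4]
width: 0.0136
grip_force: 45.1
```

Request:
drive_tool --series '[[[-0.05,-0.2,0],0],[[-0.05,-0.2,0],0],[[-0.05,-0.2,0],0],[[0,-0.2,0],0],[[0,-0.2,0],0],[[0,0,0],0],[[0,0,0],0],[[0,0,0],0],[[0,0,0],0],[[0,0,0],0]]'

```text
time: 9.0
ee_pos: [0.5466, 0.0019, 0.1706]
eef_rot: [-0.13, 0.992, 0.004, 0.002]
ft_force: [3.9, 25.9, -2.9]
width: 0.0137
grip_force: 45.2
```

Request:
drive_tool --series '[[[0.05,-0.2,0],0],[[0.05,-0.2,0],0],[[0,0,0],0],[[0,0,0],0],[[0,0,0],0],[[0,0,0],0],[[0,0,0],0],[[0,0,0],0],[[0,0,0],0],[[0,0,0],0]]'

```text
time: 10.25
ee_pos: [0.5467, 0.0018, 0.1706]
eef_rot: [-0.131, 0.991, 0.007, 0.001]
ft_force: [-2.0, 37.7, 1.3]
width: 0.0139
grip_force: 45.4
```

Request:
drive_tool --series '[[[0,0.4,0],0],[[-0.05,0.4,0],0],[[-0.05,0.4,0],0],[[-0.1,0.4,0],0],[[0,0,0],0],[[0,0,0],0],[[0,0,0],0],[[0,0,0],0],[[0,0,0],0],[[0,0,0],0]]'

```text
time: 11.5
ee_pos: [0.5451, 0.0081, 0.1706]
eef_rot: [-0.127, 0.992, 0.001, 0.001]
ft_force: [2.0, 6.8, -1.1]
width: 0.0137
grip_force: 45.0
```

Request:
drive_tool --series '[[[0,0,0],0],[[0,0,0],0],[[0,0,0],0],[[0,0,0],0],[[0,0,0],0],[[0,0,0],0],[[0,0,0],0],[[0,0,2],0],[[0,0,3],0],[[0,0,3],0]]' --hand 0

```text
time: 12.75
ee_pos: [0.5442, 0.005, 0.2515]
eef_rot: [-0.126, 0.992, 0.0, -0.0]
ft_force: [0.4, -0.3, 0.0]
width: 0.0866
grip_force: 0.0
```

Request:
drive_tool --series '[[[-1.1,-2.8,0],-1],[[-1.1,-2.8,0],-1],[[-1.1,-2.8,0],-1],[[-1.1,-2.8,0],-1],[[-1.0,-2.7,0],-1],[[0,0,0],0],[[0,0,0],0],[[0,0,0],0],[[0,0,0],0],[[0,0,0],0]]'

```text
time: 14.0
ee_pos: [0.4904, -0.1337, 0.2505]
eef_rot: [-0.083, 0.997, 0.0, -0.0]
ft_force: [-0.3, -0.2, -0.1]
width: 0.0871
grip_force: 0.0
```

Run:
```python
from bench import r, vision
import cv2,numpy as np
s=r.read_state(); print(s['time'],s['ee_pos'],s['eef_rot'],s['joint_positions'])
c=vision.camera('wrist'); cv2.imwrite('pics/w2.png',c['color'][:,:,::-1])
c=vision.camera('side'); cv2.imwrite('pics/s2.png',cv2.resize(c['color'][150:350,200:440,::-1],None,fx=3,fy=3,interpolation=cv2.INTER_CUBIC))
```

```text
14.0 [ 0.49044172 -0.13369384  0.25052071] [-8.28944248e-02  9.96558330e-01  3.35708851e-06 -9.81489621e-05] [-0.41366635  0.04884615  0.61705146  1.76274782 -0.02898104  1.33928
  1.94625458]
```

View pics/w2.png

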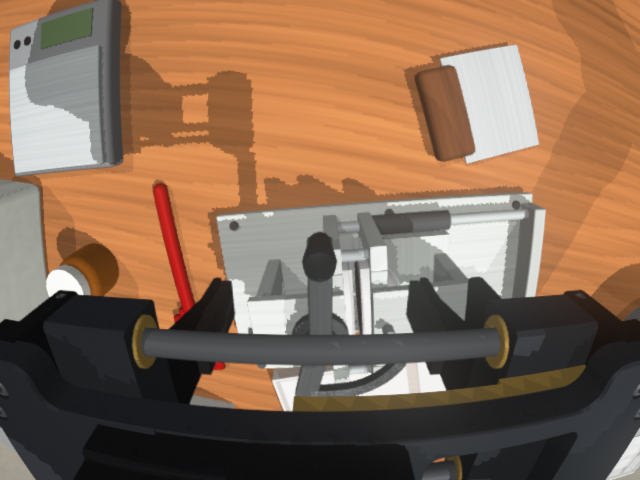

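View pics/s2.png

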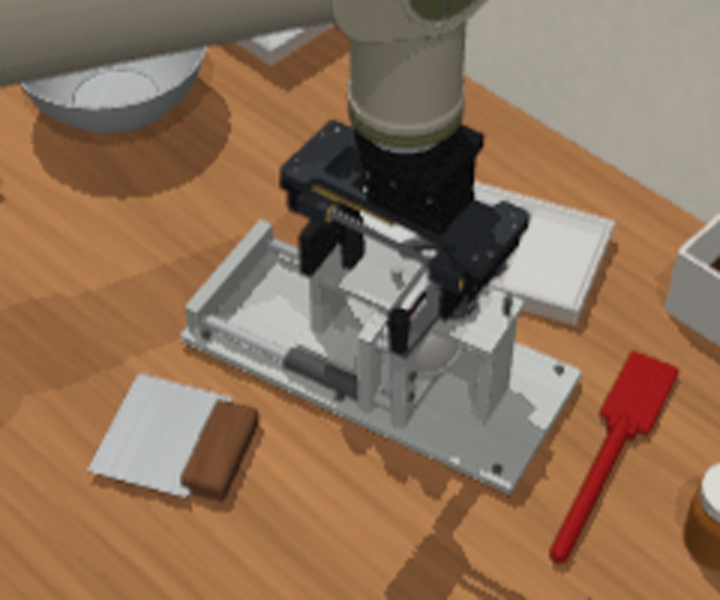

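The wrist view shows the lever grip at (319,245–270), centred between the fingers. The side view shows the carriage sitting nearly shut against the fixed half. Joint 7 has too little range left for the swing, so I'll half-turn the tool first (same grasp), then go down.

Request:
drive_tool --series '[[[0,0,0],-10.6],[[0,0,0],-10.6],[[0,0,0],-10.6],[[0,0,0],-10.6],[[0,0,0],-10.6],[[0,0,0],-10.6],[[0,0,0],-10.6],[[0,0,0],-10.6],[[0,0,0],-10.6],[[0,0,0],-10.6]]'

```text
time: 15.35
ee_pos: [0.4904, -0.1339, 0.2506]
eef_rot: [0.748, 0.663, 0.0, 0.0]
ft_force: [0.3, 0.5, -0.4]
width: 0.0869
grip_force: 0.0
```

Request:
drive_tool --series '[[[0,0,0],-10.6],[[0,0,0],-10.6],[[0,0,0],-10.6],[[0,0,0],-10.6],[[0,0,0],-10.6],[[0,0,0],-10.6],[[0,0,0],-10.6],[[0,0,0],0],[[-0.1,0,-1.0],0],[[-0.1,0,-1.0],0]]'

```text
time: 16.6
ee_pos: [0.4881, -0.1339, 0.2297]
eef_rot: [0.997, 0.082, -0.0, -0.0]
ft_force: [-0.9, -0.1, 0.2]
width: 0.0872
grip_force: 0.0
```

Request:
drive_tool --series '[[[0,0,-1.5],0],[[0,0,-1.5],0],[[0,0,-1.0],0],[[0,0,-1.0],0],[[0,0,0],0],[[0,0,0],0],[[0,0,0],0],[[0,0,0],0],[[0,0,0],0],[[0,0,0],0]]'

```text
time: 17.85
ee_pos: [0.4884, -0.134, 0.1806]
eef_rot: [0.997, 0.081, 0.0, 0.0]
ft_force: [-0.8, 0.2, 0.6]
width: 0.087
grip_force: 0.0
```

Request:
drive_tool --series '[[[0,0,0],0],[[0,0,0],0],[[0,0,0],0],[[0,0,0],0],[[0,0,0],0],[[0,0,0],0],[[0,0,0],0],[[0,0,0],0],[[0,0,0],0],[[0,0,0],0]]' --hand 1 --newtons 25

```text
time: 19.1
ee_pos: [0.4883, -0.1343, 0.1806]
eef_rot: [0.997, 0.081, 0.0, 0.0]
ft_force: [1.1, -1.8, 0.1]
width: 0.0182
grip_force: 25.0
```

Run:
```python
import numpy as np
h=np.array([.5794,-.1203]);a=np.radians(188.7+np.linspace(0,100,11)); p=h+.09*np.c_[np.cos(a),np.sin(a)]
print(p.round(4)); print((np.diff(p,axis=0)*100).round(2))
```

```text
[[ 0.4904 -0.1339]
 [ 0.4942 -0.1492]
 [ 0.5005 -0.1635]
 [ 0.5092 -0.1766]
 [ 0.52   -0.1879]
 [ 0.5326 -0.1972]
 [ 0.5467 -0.2042]
 [ 0.5618 -0.2086]
 [ 0.5774 -0.2103]
 [ 0.593  -0.2093]
 [ 0.6083 -0.2055]]
[[ 0.37 -1.52]
 [ 0.63 -1.44]
 [ 0.87 -1.31]
 [ 1.08 -1.13]
 [ 1.26 -0.93]
 [ 1.41 -0.7 ]
 [ 1.51 -0.44]
 [ 1.56 -0.17]
 [ 1.57  0.1 ]
 [ 1.52  0.37]]
```

Request:
drive_tool --series '[[[0.19,-0.76,0],5],[[0.19,-0.76,0],5],[[0.31,-0.72,0],5],[[0.32,-0.72,0],5],[[0.43,-0.65,0],5],[[0.44,-0.66,0],5],[[0.54,-0.56,0],5],[[0.54,-0.57,0],5],[[0,0,0],0],[[0,0,0],0]]'

```text
time: 20.35
ee_pos: [0.5183, -0.1874, 0.1806]
eef_rot: [0.909, 0.416, 0.0, 0.0]
ft_force: [4.1, 1.6, -2.0]
width: 0.0182
grip_force: 25.0
```

Request:
drive_tool --series '[[[0.63,-0.47,0],5],[[0.63,-0.47,0],5],[[0.7,-0.35,0],5],[[0.7,-0.35,0],5],[[0.75,-0.22,0],5],[[0.76,-0.22,0],5],[[0.78,-0.09,0],5],[[0.78,-0.08,0],5],[[0,0,0],0],[[0,0,0],0]]'

```text
time: 21.6
ee_pos: [0.5758, -0.2092, 0.1806]
eef_rot: [0.712, 0.702, 0.001, 0.0]
ft_force: [5.1, 3.8, -0.1]
width: 0.0184
grip_force: 25.0
```

Request:
drive_tool --series '[[[0.78,0.05,0],5],[[0.79,0.05,0],5],[[0.76,0.18,0],5],[[0.5,0.13,0],3],[[0,0,0],0],[[0,0,0],0],[[0,0,0],0],[[0,0,0],0],[[0,0,0],0],[[0,0,0],0]]'

```text
time: 22.85
ee_pos: [0.5996, -0.2061, 0.1803]
eef_rot: [0.594, 0.804, -0.001, -0.004]
ft_force: [-18.6, 4.8, 11.7]
width: 0.0182
grip_force: 25.0
```

Request:
drive_tool --series '[[[0.2,0.06,0],0],[[0.2,0.06,0],0],[[0,0,0],0],[[0,0,0],0],[[0,0,0],0],[[0,0,0],0],[[0,0,0],0],[[0,0,0],0],[[0,0,0],0],[[0,0,0],0]]'

```text
time: 24.1
ee_pos: [0.5999, -0.2062, 0.18]
eef_rot: [0.595, 0.803, -0.003, -0.007]
ft_force: [-35.4, 7.3, 19.7]
width: 0.0188
grip_force: 25.0
```

Request:
drive_tool --series '[[[-0.2,0,0],0],[[-0.2,0,0],0],[[-0.2,-0.05,0],0],[[0,0,0],0],[[0,0,0],0],[[0,0,0],0],[[0,0,0],0],[[0,0,0],0],[[0,0,0],0],[[0,0,0],0]]'

```text
time: 25.35
ee_pos: [0.5993, -0.2061, 0.1804]
eef_rot: [0.594, 0.804, -0.001, -0.002]
ft_force: [-8.1, 1.1, 5.3]
width: 0.0182
grip_force: 25.0
```

Request:
drive_tool --series '[[[0,0,0],0],[[0,0,0],0],[[0,0,0],0],[[0,0,0],0],[[0,0,0],0],[[0,0,0],0],[[0,0,0],0],[[0,0,2],0],[[0,0,3],0],[[0,0,3],0]]' --hand 0

```text
time: 26.6
ee_pos: [0.6014, -0.2057, 0.2614]
eef_rot: [0.593, 0.805, -0.0, -0.0]
ft_force: [0.3, 0.8, 0.7]
width: 0.0868
grip_force: 0.0
```

Request:
drive_tool --series '[[[-2,-2,2],0],[[-3,-3,2],0],[[-3,-3,2],0],[[-3,-3,2],0],[[-3,-3,0],0],[[-3,-3,0],0],[[0,0,0],0],[[0,0,0],0],[[0,0,0],0],[[0,0,0],0]]'

```text
time: 27.85
ee_pos: [0.4321, -0.375, 0.3404]
eef_rot: [0.592, 0.806, 0.0, -0.0]
ft_force: [0.1, 0.3, -0.8]
width: 0.0868
grip_force: 0.0
```

Run:
```python
from bench import r, vision
import cv2
s=r.read_state(); print(s['time'],s['ee_pos'],s['ft_force'])
c=vision.camera('top'); cv2.imwrite('pics/t3.png',c['color'][:,:,::-1]); cv2.imwrite('pics/t3c.png',cv2.resize(c['color'][200:305,250:415,::-1],None,fx=4.8,fy=4.8,interpolation=cv2.INTER_CUBIC))
```

```text
27.85 [ 0.43214998 -0.37503869  0.34043224] [ 0.11033526  0.26258327 -0.77346737]
```

View pics/t3c.png

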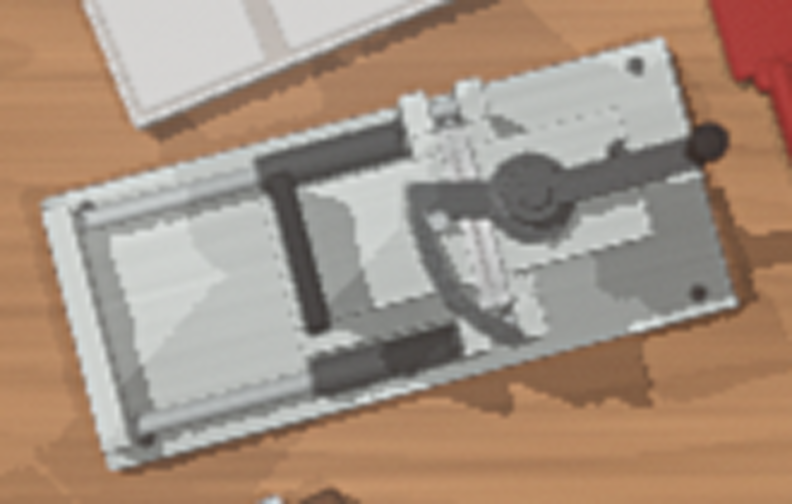

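The lever (grip top at 708,142) lies along the rods against the stop pin (617,148). The hook wraps the far side of the keeper pin (440,218), and the bystanders haven't moved. I'll check the numbers, then hand in.

Run:
```python
from bench import vision
import numpy as np
from h import *
c=vision.camera('top'); f=lambda x,y,z:cast(c,250+(x+.5)/4.8-.5,200+(y+.5)/4.8-.5,z)
hub=np.array([.5794,-.1203,.171]); l=f(708,142,.21)-hub; print(np.degrees(np.arctan2(l[1],l[0]))+360)
m=(f(278,182,.194)+f(316,328,.194))/2-hub; print(np.hypot(*m[:2])-.125)
```

```text
283.654824096107
0.002313585241353139
```

```bash
python3 -c "
from bench import r
print(r.close_job())"
```

```text
the job is handed in; nothing more can be done
None
```

The job is handed in: the sliding half is shut against the fixed half (about 1–2 mm by camera, within its error), the cam lever is at its stop with the hook round the keeper pin, and the arm was clear at about 28 s.

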